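# Load the water samples into the analyser tray in reverse order

### The arm

A 7-joint arm with a two-finger parallel gripper is mounted at the origin on the work surface. World frame = base frame: x ahead of the robot, y to its left, z up, the work surface at z = 0. Lengths are in m, angles in degrees, forces in N, time in s.
With the tool pointing down it reaches from about 0.425 to 0.875 m from the base axis. Payload 4.7 kg.
Tool frame: the origin (TCP) lies between the finger pads; the fingertips stand arm.tcp_to_tips ahead of it and the grasp point (between the pads) lies 11 mm behind it (arm.tcp_to_tips is the distance from the TCP to the fingertips, in m); y points along the fingers, x is the direction in which the jaws open and shut, and the axes are right-handed (so a half turn about y gives the same grasp; the last joint's range is limited). The gripper opens to 87 mm and grips with 3 to 60 N. Pads are 19 mm wide; open, the fingers measure 117 mm over their backs; the gripper's body (75 mm by 190 mm) begins 51 mm behind the grasp point.
Start: joints at [70.25, 18.392, -4.016, 83.108, 1.295, 78.541, -3.26], TCP at [0.228, -0.609, 0.231] pointing down, gripper open.
Joint ranges: [-163.93, 163.93], [-17.29, 119.83], [-79.2, 71.16], [3.27, 140.29], [-89.18, 269.18], [5.43, 117.66], [-154.24, 154.24]. Speed limits (degrees/s): [147.25, 147.25, 180, 180, 180, 180, 180].

### API

Orientations are given as a 3x3 rotation matrix whose columns are the frame's x, y, z axes.
In Python, from workcell import arm gives the robot as it stands.
- The arm moves only by the tool apply_moves, never from a script. Its argument "increments" is a list of rows, each a list of 4 numbers: the shift along the tool's x, y, z in m, then the turn about the tool's y in rad. In form: [[tx, ty, tz, turn], ...]. A call has 1 to 20 rows; each row shifts and turns the commanded pose from where the row before left it, along the tool's axes as they then stand; what a row does not reach is not made up. A row lasts 1/10 s, in which the tool goes at most 50 mm and 8.59 degrees, less where a joint would pass 70% of its speed; a pose out of reach is approached as far as the arm can. A call with a gripper value outside its range is refused whole. "hand" is the finger opening in m, from 0 to 0.087, set as the call begins (left out, the last holds). The fingers move at their own pace and stop on an object; "squeeze" is the grip in N (left out, the last holds). Time passes only in rows, so rows that do not move let the fingers close. It gives the time, the measured TCP pose, the force and the opening at its end, in the units of the state.
- arm.read_state(): the state, without advancing time (a new reading comes with each control period).
- arm.snapshot(name): name is "scene" or "top" or "wrist"; returns the picture (400x640x3 uint8, blue, green, red); there is no depth.
- arm.camera_info(name): a dict with "fx", "fy", "cx", "cy" (pixels), "R" (3x3) and "t" (3): a world point X has camera coordinates R X + t. Camera axes: x right, y down, z forward; pixel columns grow to the right and rows downward; lengths in m; the calibration is good to about 2 mm. The wrist camera is an equidistant fisheye: a pixel r from the principal point sees the ray r / f radians off the axis. A picture is of the moment at which its call begins: read the wrist's pose just before it. camera_info takes no time and is no camera call; for the wrist camera it gives the pose at the moment of the call.
- arm.job_done(): hands the job in, once; it reports no verdict.
Trained networks look in the newest picture that a camera, given by its name, has taken for a name from the list of things; names that differ only in an ending like _2 or _b are one class to them, and where a whole thing is asked for, a point or a joint stands for the part that bears it (a point fixed in the world has none). Each returns a list of dicts, best first, with "p" (0 to 1); they miss things now and then, are a little off and sometimes report something else, mostly with a low value. They report only what shows in the picture. A call takes as long as a camera call.
- arm.search_frame(query, camera): "centre" ([x, y, z] in m, in world coordinates, good to about 4 mm: the middle of the surface that is visible of it).
- arm.trace(query, camera): "region" (400x640 bool, what is visible of it).
- arm.spot_point(query, camera): "centre" ([x, y, z] in m, in world coordinates, good to about 4 mm: a listed point, or the origin of a listed thing).
The state is a dict: "time": time; "joints": joint angles; "joint_vel": joint speeds; "effort": joint torques, N m; "eef_pos": TCP position; "orientation": TCP orientation; "wrist_force": force on the tool from outside, world axes, zero at the start; "ft_torque": the same for the moment, N m; "finger_gap": finger opening in m.
Only numpy, scipy, OpenCV 4.12 (cv2) and the standard library are available. Lean on these libraries where they do the work, as an engineer would, in place of code of your own. Each camera call takes 0.05 s, during which the arm holds its last target.

### The job

Move the four water sample bottles from the aluminium intake rack to the grey analyser tray, one in each compartment, in reverse order: the bottle that starts next to the intake rack's white block goes into the compartment furthest from the tray's white block, the next one into the compartment beside that, and so on, until the bottle furthest from the intake rack's white block stands next to the tray's white block. Keep the bottles upright and set them down gently rather than dropping them; at the end all four stand upright and still on the compartment floors, released.

Things in the scene. Friction and masses are not known exactly. Their poses are not given: they have to be found in the camera images.
- bottle_red: loose round sample bottle with a red screw cap and a red stripe on its white label, 108 mm tall, 100 to 180 g. Body 42 mm in diameter up to 60 mm, shoulder narrowing to a 26 mm neck at 73 mm; the cap, 31 mm in diameter, reaches from 80 to 108 mm and is the place to grip. Origin: centre of the underside; z up along the bottle
- bottle_yellow: loose round sample bottle with a yellow screw cap and a yellow stripe on its white label, 108 mm tall, 100 to 180 g. Body 42 mm in diameter up to 60 mm, shoulder narrowing to a 26 mm neck at 73 mm; the cap, 31 mm in diameter, reaches from 80 to 108 mm and is the place to grip. Origin: centre of the underside; z up along the bottle
- bottle_green: loose round sample bottle with a green screw cap and a green stripe on its white label, 108 mm tall, 100 to 180 g. Body 42 mm in diameter up to 60 mm, shoulder narrowing to a 26 mm neck at 73 mm; the cap, 31 mm in diameter, reaches from 80 to 108 mm and is the place to grip. Origin: centre of the underside; z up along the bottle
- bottle_blue: loose round sample bottle with a blue screw cap and a blue stripe on its white label, 108 mm tall, 100 to 180 g. Body 42 mm in diameter up to 60 mm, shoulder narrowing to a 26 mm neck at 73 mm; the cap, 31 mm in diameter, reaches from 80 to 108 mm and is the place to grip. Origin: centre of the underside; z up along the bottle
- pad_red: fixed flat red pad, 58 x 58 x 4 mm, in the intake rack; the red bottle stands on it at the start, within 6 mm of its centre, underside 9 mm above the table. The four pads lie in a row 68 mm apart, colours in a different order every time; they stay as a record. Origin: centre of underside, 5 mm above the table; x along the row. Rails 25 mm high run 34 mm either side of the row's line
- pad_yellow: fixed flat yellow pad, 58 x 58 x 4 mm, in the intake rack; the yellow bottle stands on it at the start, within 6 mm of its centre, underside 9 mm above the table. The four pads lie in a row 68 mm apart, colours in a different order every time; they stay as a record. Origin: centre of underside, 5 mm above the table; x along the row. Rails 25 mm high run 34 mm either side of the row's line
- pad_green: fixed flat green pad, 58 x 58 x 4 mm, in the intake rack; the green bottle stands on it at the start, within 6 mm of its centre, underside 9 mm above the table. The four pads lie in a row 68 mm apart, colours in a different order every time; they stay as a record. Origin: centre of underside, 5 mm above the table; x along the row. Rails 25 mm high run 34 mm either side of the row's line
- pad_blue: fixed flat blue pad, 58 x 58 x 4 mm, in the intake rack; the blue bottle stands on it at the start, within 6 mm of its centre, underside 9 mm above the table. The four pads lie in a row 68 mm apart, colours in a different order every time; they stay as a record. Origin: centre of underside, 5 mm above the table; x along the row. Rails 25 mm high run 34 mm either side of the row's line
- intake_white_end: fixed white block, 28 x 60 x 35 mm (along, across, high), at one end of the aluminium intake rack; a black one is at the other end, and which is where changes every time. Origin: centre of its underside, 5 mm above the table, in line with the pads, 49 mm from the nearest pad's centre (117, 185 and 253 mm from the others)
- analyser_tray: fixed grey tray beside the rack: a row of four open compartments 62 x 62 mm inside, walls 6 mm thick, tops 30 mm and floor 5 mm above the table. White block (40 mm high) at its +x end, black at -x. Origin: centre of underside; x along the row towards the white block. Compartment centres at x = -102, -34, 34, 102 mm, y = 0. Tray and rack swap sides, left or right

How it is judged (in metres and radians):
At the end, for the whole second after the job is handed in: Each bottle stands in the compartment that reverses its starting order (within 15 mm of the compartment's centre along and across the tray, which any place inside the walls satisfies), on the floor (underside 0 to 12 mm above the tray's underside), upright within 0.12 rad, released and at rest (((horizontal distance between pad_red and intake_white_end between 0.015 and 0.083 m and x of bottle_red in the frame of analyser_tray between -0.117 and -0.087 m) or (horizontal distance between pad_red and intake_white_end between 0.083 and 0.151 m and x of bottle_red in the frame of analyser_tray between -0.049 and -0.019 m) or (horizontal distance between pad_red and intake_white_end between 0.151 and 0.219 m and x of bottle_red in the frame of analyser_tray between 0.019 and 0.049 m) or (horizontal distance between pad_red and intake_white_end between 0.219 and 0.287 m and x of bottle_red in the frame of analyser_tray between 0.087 and 0.117 m)) and y of bottle_red in the frame of analyser_tray between -0.015 and 0.015 m and z of bottle_red in the frame of analyser_tray between 0 and 0.012 m and angle between each of bottle_red, bottle_yellow, bottle_green, bottle_blue's own z axis and vertical below 0.12 rad and linear speed of each of bottle_red, bottle_yellow, bottle_green, bottle_blue below 0.02 m/s and angular speed of each of bottle_red, bottle_yellow, bottle_green, bottle_blue below 0.2 rad/s and contact force between each of bottle_red, bottle_yellow, bottle_green, bottle_blue and the fingers below 0.05 N and ((horizontal distance between pad_yellow and intake_white_end between 0.015 and 0.083 m and x of bottle_yellow in the frame of analyser_tray between -0.117 and -0.087 m) or (horizontal distance between pad_yellow and intake_white_end between 0.083 and 0.151 m and x of bottle_yellow in the frame of analyser_tray between -0.049 and -0.019 m) or (horizontal distance between pad_yellow and intake_white_end between 0.151 and 0.219 m and x of bottle_yellow in the frame of analyser_tray between 0.019 and 0.049 m) or (horizontal distance between pad_yellow and intake_white_end between 0.219 and 0.287 m and x of bottle_yellow in the frame of analyser_tray between 0.087 and 0.117 m)) and y of bottle_yellow in the frame of analyser_tray between -0.015 and 0.015 m and z of bottle_yellow in the frame of analyser_tray between 0 and 0.012 m and ((horizontal distance between pad_green and intake_white_end between 0.015 and 0.083 m and x of bottle_green in the frame of analyser_tray between -0.117 and -0.087 m) or (horizontal distance between pad_green and intake_white_end between 0.083 and 0.151 m and x of bottle_green in the frame of analyser_tray between -0.049 and -0.019 m) or (horizontal distance between pad_green and intake_white_end between 0.151 and 0.219 m and x of bottle_green in the frame of analyser_tray between 0.019 and 0.049 m) or (horizontal distance between pad_green and intake_white_end between 0.219 and 0.287 m and x of bottle_green in the frame of analyser_tray between 0.087 and 0.117 m)) and y of bottle_green in the frame of analyser_tray between -0.015 and 0.015 m and z of bottle_green in the frame of analyser_tray between 0 and 0.012 m and ((horizontal distance between pad_blue and intake_white_end between 0.015 and 0.083 m and x of bottle_blue in the frame of analyser_tray between -0.117 and -0.087 m) or (horizontal distance between pad_blue and intake_white_end between 0.083 and 0.151 m and x of bottle_blue in the frame of analyser_tray between -0.049 and -0.019 m) or (horizontal distance between pad_blue and intake_white_end between 0.151 and 0.219 m and x of bottle_blue in the frame of analyser_tray between 0.019 and 0.049 m) or (horizontal distance between pad_blue and intake_white_end between 0.219 and 0.287 m and x of bottle_blue in the frame of analyser_tray between 0.087 and 0.117 m)) and y of bottle_blue in the frame of analyser_tray between -0.015 and 0.015 m and z of bottle_blue in the frame of analyser_tray between 0 and 0.012 m); the robot touches nothing.
It fails at once if a bottle is tipped by more than about 35 degrees (angle between any of bottle_red, bottle_yellow, bottle_green, bottle_blue's own z axis and vertical above 0.6 rad).
It fails at once if a bottle is dropped or thrown (moves faster than 0.8 m/s while no finger touches it: a fall of more than about 3 cm) ((linear speed of bottle_red above 0.8 m/s and contact force between bottle_red and the fingers below 0.02 N) or (linear speed of bottle_yellow above 0.8 m/s and contact force between bottle_yellow and the fingers below 0.02 N) or (linear speed of bottle_green above 0.8 m/s and contact force between bottle_green and the fingers below 0.02 N) or (linear speed of bottle_blue above 0.8 m/s and contact force between bottle_blue and the fingers below 0.02 N)).
It also fails if it takes over 104 s, if anything falls off the work surface, if the arm or the gripper's body presses on something with over 40 N, if the wrist force passes 120 N, or if a joint passes its speed limit or range.

## Working session

There is one attempt and no reset: what is moved stays moved. The work goes in short steps, Python scripts to look and compute and a tool call to move; the robot and the scene stay as the last step left them, time stands still between calls to the robot, and variables do not carry over. Pictures are saved under pics/ and viewed, and the job is handed in when it is done.

Besides the shell and the picture viewer there is one more tool, called as a command line: name --pt "numbers of a row" for each row, then --argument value for the rest. apply_moves: Moves the arm, as the interface text tells. Its arguments: {"type":"object","properties":{"increments":{"type":"array","items":{"type":"array","items":{"type":"number"}}},"hand":{"type":"number"},"squeeze":{"type":"number"}},"required":["increments"]}

```bash
mkdir -p pics
python3 - <<'E'
from workcell import arm
import cv2, numpy as np
s=arm.read_state()
for k,v in s.items(): print(k,np.round(np.array(v),4).tolist())
print(arm.tcp_to_tips)
for n in ["scene","top"]:
    im=arm.snapshot(n); cv2.imwrite(f"pics/{n}0.png",im)
    for q in ["analyser_tray","intake_white_end","pad_red","pad_yellow","pad_green","pad_blue","bottle_red","bottle_yellow","bottle_green","bottle_blue"]:
        r=arm.spot_point(q,n)
        print(n,q,[(np.round(d["centre"],4).tolist(),round(d["p"],2)) for d in r[:2]])
print(arm.read_state()["time"])
E
```

```text
time 0.0
joints [70.25, 18.4387, -4.0151, 83.1737, 1.2966, 78.5422, -3.2579]
joint_vel [-0.0381, 0.0463, -0.0615, 0.0705, -0.0271, -0.028, -0.038]
effort [0.0004, -49.1281, -0.4035, -31.253, -0.0638, 0.0438, 0.0002]
eef_pos [0.228, -0.6081, 0.2295]
orientation [[0.3512, -0.0008, 0.9363], [-0.9363, 0.0017, 0.3512], [-0.0019, -1.0, -0.0001]]
wrist_force [0.4022, -0.5434, 0.6495]
ft_torque [0.0112, 0.0028, 0.0048]
finger_gap 0.0869
0.008
scene analyser_tray [([0.5463, -0.2522, -0.0012], 0.79)]
scene intake_white_end [([0.3954, 0.2552, 0.0037], 0.43)]
scene pad_red [([0.5817, 0.2573, 0.0052], 0.62)]
scene pad_yellow [([0.5119, 0.2583, 0.0064], 0.58)]
scene pad_green [([0.6501, 0.2576, 0.0056], 0.46)]
scene pad_blue [([0.4432, 0.2563, 0.0075], 0.39)]
scene bottle_red [([0.5788, 0.2533, 0.0093], 0.76)]
scene bottle_yellow [([0.5128, 0.2616, 0.0091], 0.89)]
scene bottle_green [([0.6501, 0.2538, 0.0084], 0.92), ([0.5114, 0.263, 0.0099], 0.59)]
scene bottle_blue [([0.4473, 0.2535, 0.0057], 0.58)]
top analyser_tray [([0.5464, -0.2543, 0.003], 0.94)]
top intake_white_end [([0.3908, 0.2548, 0.0013], 0.78)]
top pad_red [([0.582, 0.2564, 0.0047], 0.7)]
top pad_yellow [([0.516, 0.2539, 0.0034], 0.88), ([0.5138, 0.2593, 0.0031], 0.48)]
top pad_green [([0.6481, 0.2542, 0.0068], 0.82)]
top pad_blue [([0.4491, 0.2531, 0.0052], 0.5)]
top bottle_red [([0.5759, 0.2511, 0.0091], 0.94)]
top bottle_yellow []
top bottle_green [([0.6482, 0.2543, 0.0069], 0.63)]
top bottle_blue [([0.4477, 0.255, 0.0116], 0.78)]
1.1
```

View pictures.

View pics/scene0.png

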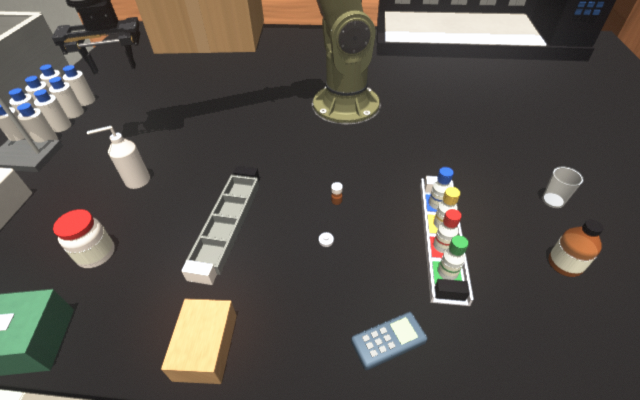

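View pics/top0.png

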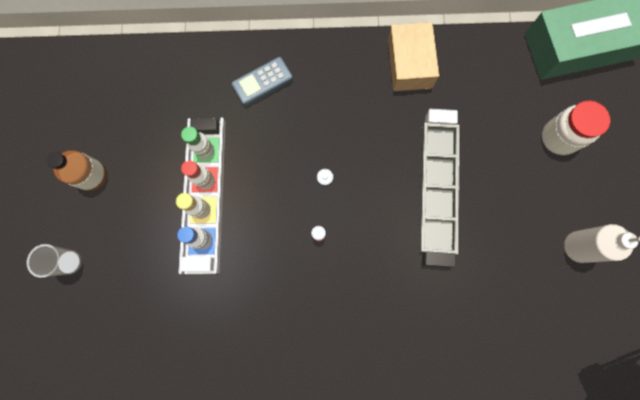

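```bash
cat > h.py <<'E'
from workcell import arm
import cv2, numpy as np
def ray(n,uv,z):
    c=arm.camera_info(n);R=np.array(c["R"]);t=np.array(c["t"])
    uv=np.atleast_2d(uv).astype(float)
    d=np.c_[(uv[:,0]-c["cx"])/c["fx"],(uv[:,1]-c["cy"])/c["fy"],np.ones(len(uv))]@R
    o=-R.T@t
    return o+d*((z-o[2])/d[:,2])[:,None]
def proj(n,X):
    c=arm.camera_info(n);p=np.atleast_2d(X)@np.array(c["R"]).T+np.array(c["t"])
    return np.c_[p[:,0]/p[:,2]*c["fx"]+c["cx"],p[:,1]/p[:,2]*c["fy"]+c["cy"]]
E
python3 - <<'E'
from h import *
for n in ["top","scene"]:
    im=arm.snapshot(n)
    r=arm.trace("analyser_tray",n)
    m=r[0]["region"].astype(np.uint8)
    cs=max(cv2.findContours(m,0,2)[0],key=cv2.contourArea)
    P=ray(n,cs[:,0],0.03)[:,:2]
    print(n,r[0]["p"],"tray rect",cv2.minAreaRect((P*1000).astype(np.float32)))
    for q in ["red","yellow","green","blue"]:
        r=arm.trace("bottle_"+q,n)
        if not r: print(n,q,"none");continue
        m=r[0]["region"]
        hsv=cv2.cvtColor(im,cv2.COLOR_BGR2HSV)
        hue={"red":0,"yellow":26,"green":62,"blue":112}[q]
        dh=np.abs((hsv[...,0].astype(int)-hue+90)%180-90)
        k=(m&(dh<14)&(hsv[...,1]>110)&(hsv[...,2]>50)).astype(np.uint8)
        nn,l,st,ce=cv2.connectedComponentsWithStats(k)
        i=1+np.argmax(st[1:,4])
        print(n,q,round(r[0]["p"],2),"cap px",ce[i].round(1),st[i].tolist(),"at z.117/.103",ray(n,ce[i],.117)[0].round(4)[:2],ray(n,ce[i],.103)[0].round(4)[:2])
    # overlay of tray corners
    big=im.copy()
    T=np.array([[.5464+a,-.2535+b,.03] for a in(-.136,-.068,0,.068,.136) for b in(-.034,.034)])
    for u,v in proj(n,T): cv2.circle(big,(int(round(u)),int(round(v))),1,(0,0,255),-1)
    u,v=proj(n,np.array([[.5464,-.2535,.02]]))[0].astype(int)
    v0=max(v-100,0);cv2.imwrite(f"pics/{n}ov.png",cv2.resize(big[v0:v+100,max(u-100,0):u+100],None,fx=3,fy=3,interpolation=cv2.INTER_CUBIC))
E
```

```text
top 0.82 tray rect ((551.10693359375, -250.43203735351562), (79.55001068115234, 337.94378662109375), 85.02522277832031)
top red 0.71 cap px [190.3 169. ] [182, 160, 18, 18, 229] at z.117/.103 [0.5738 0.2494] [0.5776 0.2543]
top yellow 0.96 cap px [191.3 204.2] [185, 198, 10, 11, 37] at z.117/.103 [0.5042 0.2442] [0.5068 0.2491]Traceback (most recent call last):
  File "<stdin>", line 18, in <module>
    return _wrapfunc(a, 'argmax', axis=axis, out=out, **kwds)
    return bound(*args, **kwds)
ValueError: attempt to get argmax of an empty sequence
```

Run:
```python
from h import *
for n in ["top","scene"]:
    im=arm.snapshot(n)
    hsv=cv2.cvtColor(im,cv2.COLOR_BGR2HSV)
    for q,x in [("red",.58),("yellow",.513),("green",.65),("blue",.447)]:
        u,v=proj(n,np.array([[x,.254,.105]]))[0]
        print(n,q,(u.round(),v.round()),hsv[int(v),int(u)],end=' ')
        h0=int(hsv[int(v),int(u),0]);dh=np.abs((hsv[...,0].astype(int)-h0+90)%180-90)
        k=((dh<12)&(hsv[...,1]>100)&(hsv[...,2]>50)).astype(np.uint8)
        w=np.zeros_like(k);w[int(v)-14:int(v)+15,int(u)-14:int(u)+15]=1
        nn,l,st,ce=cv2.connectedComponentsWithStats(k*w)
        i=1+np.argmax(st[1:,4])
        print(ce[i].round(1),st[i].tolist(),ray(n,ce[i],.117)[0].round(4)[:2],ray(n,ce[i],.103)[0].round(4)[:2])
    for nm,(cx,cy) in {"t":(.5464,-.2535),"r":(.548,.255)}.items():
        s=4;big=cv2.resize(im,None,fx=s,fy=s,interpolation=cv2.INTER_CUBIC)
        T=np.array([[cx+a,cy+b,.03 if nm=='t' else .025] for a in(-.136,-.068,0,.068,.136) for b in(-.034,.034)])
        for u,v in proj(n,T): cv2.circle(big,(int(round(u*s+1.5)),int(round(v*s+1.5))),3,(0,0,255),-1)
        u,v=(s*proj(n,np.array([[cx,cy,.03]]))[0]).astype(int)
        cv2.imwrite(f"pics/{n}ov{nm}.png",big[max(v-290,0):v+290,max(u-190,0):u+190])
a=[cv2.imread(f"pics/{n}ov{m}.png") for n in("top","scene") for m in "tr"]
cv2.imwrite("pics/ov1.png",np.hstack([x[:570,:370] for x in a[:2]]));cv2.imwrite("pics/ov2.png",np.hstack([x[:570,:370] for x in a[2:]]))
```

```text
top red (np.float64(190.0), np.float64(168.0)) [  2 145 248] [189.8 168.8] [181, 160, 19, 18, 250] [0.5741 0.2504] [0.578  0.2553]
top yellow (np.float64(189.0), np.float64(201.0)) [ 30  92 255] [186.2 202.8] [176, 193, 19, 17, 84] [0.507  0.2542] [0.5097 0.2592]
top green (np.float64(192.0), np.float64(134.0)) [ 64  94 226] [196.1 133.4] [196, 131, 2, 6, 7] [0.646  0.2411] [0.6512 0.2459]
top blue (np.float64(187.0), np.float64(235.0)) [107 122 243] [185.2 234.4] [177, 227, 17, 16, 215] [0.4466 0.2531] [0.4482 0.2581]
scene red (np.float64(452.0), np.float64(219.0)) [  1 169 252] [452.  217.9] [443, 209, 19, 19, 270] [0.5889 0.2494] [0.5764 0.254 ]
scene yellow (np.float64(448.0), np.float64(195.0)) [ 25 150 220] [451.5 195.7] [443, 187, 18, 18, 246] [0.5256 0.2563] [0.5116 0.2611]
scene green (np.float64(457.0), np.float64(246.0)) [ 64 126 226] [459.3 244.3] [452, 236, 16, 19, 233] [0.6551 0.2545] [0.6442 0.2593]
scene blue (np.float64(445.0), np.float64(175.0)) [109 169 244] [445.1 174.6] [438, 167, 16, 17, 218] [0.4595 0.2505] [0.444  0.2552]
```

View pics/ov1.png

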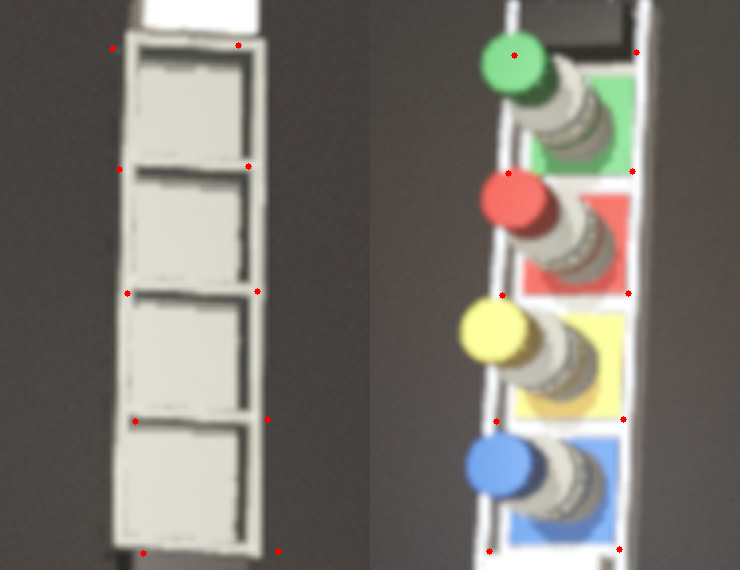

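View pics/ov2.png

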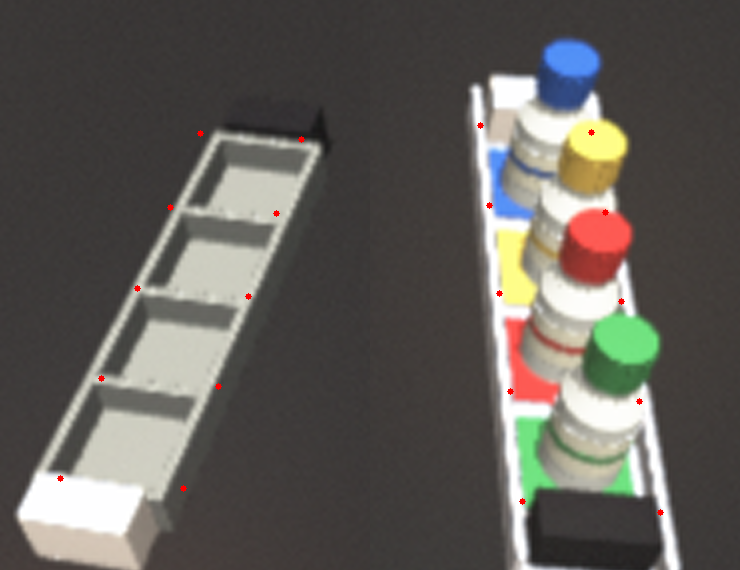

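Run:
```python
from h import *
s=4
def off(n,c):
    u,v=(s*proj(n,np.array([[*c,.03]]))[0]).astype(int); return np.array([max(u-190,0),max(v-290,0)])
tc,rc=(.5464,-.2535),(.548,.255)
def W(n,c,px,z): return ray(n,(np.array(px,float)+off(n,c)-1.5)/s,z)[:,:2]
def fit(A,B):
    a=A-A.mean(0);b=B-B.mean(0);th=np.arctan2((a[:,0]*b[:,1]-a[:,1]*b[:,0]).sum(),(a*b).sum())
    R=np.array([[np.cos(th),-np.sin(th)],[np.sin(th),np.cos(th)]]);t=B.mean(0)-R@A.mean(0)
    return t,np.degrees(th),(B-(A@R.T+t))
A=np.array([[.139,.037],[.139,-.037],[-.139,.037],[-.139,-.037]])
for n,px in [("top",[(127,33),(264,40),(114,548),(262,557)])]:
    B=W(n,tc,px,.03);t,th,e=fit(A,B);print(n,t.round(4),th.round(2),"res mm",(e*1e3).round(1).tolist())
    R=np.array([[np.cos(np.radians(th)),-np.sin(np.radians(th))],[np.sin(np.radians(th)),np.cos(np.radians(th))]])
    print("comps",[(R@[x,0]+t).round(4).tolist() for x in(-.102,-.034,.034,.102)])
# scene: inner wall-top crossings at the left wall: mid-walls
px=[(183,210),(279,224),(141,292),(240,307),(97,381),(200,399)]
B=W("scene",tc,px,.03);A=np.array([[-.068,-.034],[-.068,.034],[0,-.034],[0,.034],[.068,-.034],[.068,.034]])
t,th,e=fit(A,B);print("scene",t.round(4),th.round(2),(e*1e3).round(1).tolist())
for nm,p,q in [("green",(513,63),(626,333)),("red",(513,199),(600,231)),("yellow",(494,330),(596,141)),("blue",(499,466),(571,60))]:
    print(nm,W("top",rc,[(p[0]-370,p[1])],.117).round(4),W("scene",rc,[(q[0]-370,q[1])],.117).round(4))
```

```text
top [ 0.5491 -0.2535] -4.71 res mm [[-0.0, -0.3], [0.2, 0.2], [-0.3, 0.5], [0.1, -0.3]]
comps [[0.4475, -0.2451], [0.5153, -0.2507], [0.583, -0.2563], [0.6508, -0.2619]]
scene [ 0.5521 -0.2527] -5.0 [[-1.1, 2.0], [-0.2, -2.5], [0.0, 2.3], [0.6, -3.3], [-0.3, 3.7], [1.1, -2.2]]
green [[0.6455 0.2561]] [[0.6442 0.2566]]
red [[0.576  0.2527]] [[0.5792 0.2528]]
yellow [[0.5114 0.2588]] [[0.5139 0.2591]]
blue [[0.4462 0.2532]] [[0.4495 0.2535]]
```

apply_moves --pt "0 0 0 0.12" --pt "0 0 0 0.12" --pt "0 0 0 0.119" --pt "-0.02 0 0.01 0" --pt "-0.04 0 0.02 0" --pt "-0.04 0 0.02 0" --pt "-0.04 0 0.02 0" --pt "-0.04 0 0.02 0" --pt "-0.04 0 0.02 0" --pt "-0.04 0 0.02 0" --pt "-0.04 0 0.02 0" --pt "-0.04 0 0.02 0" --pt "-0.04 0 0.02 0" --pt "-0.04 0 0.02 0" --pt "-0.04 0 0.02 0" --pt "-0.04 0 0.02 0" --pt "-0.04 0 0.02 0" --pt "-0.04 0 0.02 0" --pt "-0.04 0 0.02 0" --hand 0.087 --squeeze 25

```text
time: 3.35
eef_pos: [0.539, 0.0129, 0.231]
orientation: [[-0.001, 0.001, 1.0], [-1.0, -0.001, -0.001], [0.001, -1.0, 0.001]]
wrist_force: [0.4, -0.5, 0.0]
finger_gap: 0.087
```

apply_moves --pt "-0.04 0 0.02 0" --pt "-0.04 0 0.02 0" --pt "-0.04 0 0.02 0" --pt "-0.04 0 0.02 0" --pt "-0.04 0 0.016 0" --pt "-0.03 0 0.01 0" --pt "-0.013 0 0 0" --pt "0 0 0 0" --pt "0 0 0 0"

```text
time: 4.25
eef_pos: [0.6444, 0.2527, 0.2305]
orientation: [[-0.001, 0.0, 1.0], [-1.0, -0.002, -0.001], [0.002, -1.0, 0.0]]
wrist_force: [0.0, -0.4, 0.3]
finger_gap: 0.0863
```

Run:
```python
from h import *
print(arm.read_state()["eef_pos"])
c=arm.camera_info("wrist");print({k:np.round(v,3).tolist() for k,v in c.items()})
im=arm.snapshot("wrist");cv2.imwrite("pics/w1.png",im)
for q in ["bottle_green","bottle_red","bottle_yellow","bottle_blue","pad_green"]:
    r=arm.spot_point(q,"wrist");print(q,[(np.round(d["centre"],4).tolist(),round(d["p"],2)) for d in r[:1]])
```

```text
[0.64442684 0.25270379 0.23052068]
{'fx': 309.707, 'fy': 309.707, 'cx': 318.986, 'cy': 199.443, 'R': [[-0.001, -1.0, 0.002], [-0.96, 0.001, 0.279], [-0.279, -0.002, -0.96]], 't': [0.253, 0.585, 0.572]}
bottle_green [([0.6433, 0.2581, 0.0092], 0.57)]
bottle_red [([0.5788, 0.2518, 0.0079], 0.6)]
bottle_yellow []
bottle_blue [([0.4503, 0.2541, 0.0106], 0.5)]
pad_green [([0.6476, 0.2562, 0.0001], 0.66)]
```

View pics/w1.png

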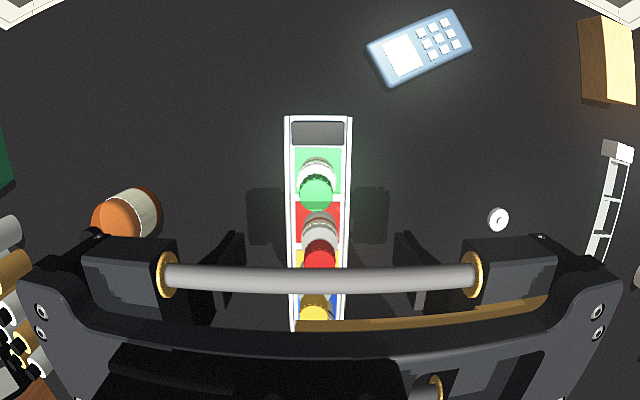

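apply_moves --pt "-0.004 0.02 0 0" --pt "0 0.03 0 0" --pt "0 0.03 0 0" --pt "0 0.025 0 0" --pt "0 0.015 0 0" --pt "0 0.01 0 0" --pt "0 0.005 0 0" --pt "0 0 0 0" --pt "0 0 0 0"

```text
time: 5.45
eef_pos: [0.645, 0.2587, 0.0968]
orientation: [[-0.0, 0.002, 1.0], [-1.0, 0.001, -0.0], [-0.001, -1.0, 0.002]]
wrist_force: [-0.1, 0.5, 0.3]
finger_gap: 0.0873
```

apply_moves --pt "0 0 0 0" --pt "0 0 0 0" --pt "0 0 0 0" --pt "0 0 0 0" --pt "0 0 0 0" --pt "0 0 0 0" --pt "0 0 0 0" --pt "0 0 0 0" --hand 0.0 --squeeze 25

```text
time: 6.25
eef_pos: [0.6444, 0.2582, 0.0955]
orientation: [[-0.0, -0.0, 1.0], [-1.0, -0.0, -0.0], [0.0, -1.0, -0.0]]
wrist_force: [0.2, -0.2, 0.1]
finger_gap: 0.0309
```

apply_moves --pt "0 -0.005 0 0" --pt "0 -0.01 0 0" --pt "0 -0.02 0 0" --pt "0 -0.025 0 0" --pt "0 -0.02 0 0" --pt "0 -0.015 0 0" --pt "0 -0.005 0 0" --pt "0 0 0 0"

```text
time: 7.05
eef_pos: [0.6446, 0.2585, 0.1963]
orientation: [[-0.0, 0.001, 1.0], [-1.0, 0.0, -0.0], [-0.0, -1.0, 0.001]]
wrist_force: [0.4, 0.6, -0.9]
finger_gap: 0.0305
```

apply_moves --pt "0.01 0 0 0" --pt "0.02 0 0 0" --pt "0.03 0 0.001 0" --pt "0.035 0 0.001 0" --pt "0.035 0 0.001 0" --pt "0.035 0 0.001 0" --pt "0.035 0 0.001 0" --pt "0.035 0 0.001 0" --pt "0.035 0 0 0" --pt "0.035 0 0 0" --pt "0.035 0 0 0" --pt "0.035 0 0 0" --pt "0.035 0 0 0" --pt "0.035 0 0 0" --pt "0.035 0 0 0" --pt "0.025 0 0 0" --pt "0.015 0 0 0" --pt "0 0 0 0" --pt "0 0 0 0"

```text
time: 8.95
eef_pos: [0.6502, -0.2602, 0.1949]
orientation: [[0.001, -0.001, 1.0], [-1.0, 0.002, 0.001], [-0.002, -1.0, -0.001]]
wrist_force: [0.1, 1.2, -0.5]
finger_gap: 0.0301
```

Run:
```python
from h import *
s=arm.read_state();print(np.round(s["eef_pos"],4),s["finger_gap"],s["wrist_force"])
im=arm.snapshot("wrist");cv2.imwrite("pics/w2.png",im)
im=arm.snapshot("scene");cv2.imwrite("pics/s2.png",im)
for n in["wrist","scene"]:
  for q in ["bottle_green","analyser_tray"]:
    r=arm.spot_point(q,n);print(q,[(np.round(d["centre"],4).tolist(),round(d["p"],2)) for d in r[:1]])
```

```text
[ 0.6502 -0.2602  0.1949] 0.030119506944229425 [ 0.10286736  1.17727588 -0.50549202]
bottle_green [([0.6496, -0.2623, 0.1095], 0.63)]
analyser_tray [([0.5805, 0.2531, 0.0056], 0.16)]
bottle_green [([0.6545, -0.2566, 0.1093], 0.76)]
analyser_tray [([0.5477, -0.2511, -0.0027], 0.63)]
```

View pics/w2.png

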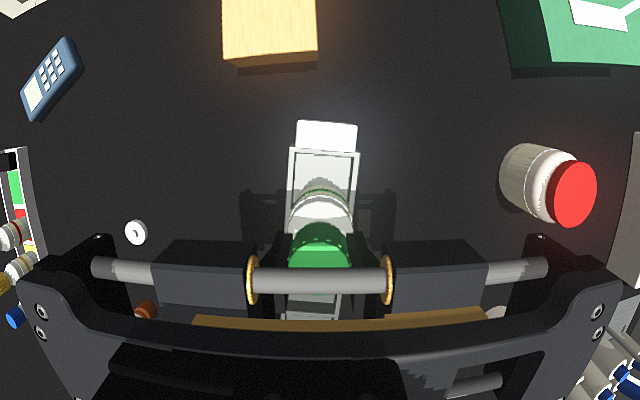

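View pics/s2.png

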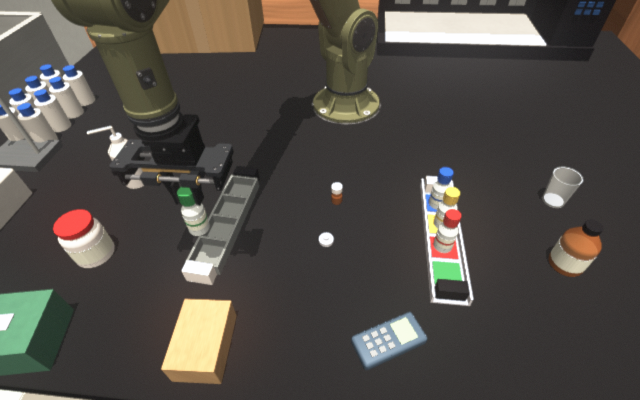

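apply_moves --pt "0.001 0.015 0.001 0" --pt "0 0.025 0 0" --pt "0 0.025 0 0" --pt "0 0.015 0 0" --pt "0 0.01 0 0" --pt "0 0.006 0 0" --pt "0 0.002 0 0" --pt "0 0 0 0" --pt "0 0 0 0"

```text
time: 10.15
eef_pos: [0.652, -0.2629, 0.0987]
orientation: [[-0.0, 0.002, 1.0], [-1.0, -0.001, -0.0], [0.001, -1.0, 0.002]]
wrist_force: [-0.1, -0.2, -0.3]
finger_gap: 0.0301
```

apply_moves --pt "0 0.002 0 0" --pt "0 0.002 0 0" --pt "0 0.001 0 0" --pt "0 0 0 0"

```text
time: 10.55
eef_pos: [0.6511, -0.2627, 0.0923]
orientation: [[-0.0, -0.0, 1.0], [-1.0, 0.0, -0.0], [-0.0, -1.0, -0.0]]
wrist_force: [-0.4, 1.3, -1.5]
finger_gap: 0.0304
```

apply_moves --pt "0 0.001 0 0" --pt "0 0.001 0 0" --pt "0 0 0 0"

```text
time: 10.85
eef_pos: [0.6517, -0.2628, 0.0913]
orientation: [[-0.0, 0.001, 1.0], [-1.0, -0.0, -0.0], [0.0, -1.0, 0.001]]
wrist_force: [-1.0, 0.5, 3.5]
finger_gap: 0.0304
```

apply_moves --pt "0 0 0 0" --pt "0 0 0 0" --pt "0 0 0 0" --pt "0 0 0 0" --pt "0 0 0 0" --hand 0.08

```text
time: 11.35
eef_pos: [0.6512, -0.2626, 0.0904]
orientation: [[-0.0, -0.0, 1.0], [-1.0, 0.0, -0.0], [-0.0, -1.0, -0.0]]
wrist_force: [0.4, 0.8, 0.2]
finger_gap: 0.0623
```

apply_moves --pt "0 -0.01 0 0" --pt "0 -0.03 0 0" --pt "0 -0.04 0 0" --pt "0 -0.03 0 0" --pt "0 -0.02 0 0" --pt "0 0 0 0"

```text
time: 11.95
eef_pos: [0.6534, -0.263, 0.2257]
orientation: [[-0.0, 0.007, 1.0], [-1.0, -0.003, -0.0], [0.003, -1.0, 0.007]]
wrist_force: [0.0, 1.0, 0.4]
finger_gap: 0.0797
```

Run:
```python
from h import *
s=arm.read_state();print(np.round(s["eef_pos"],4),s["finger_gap"],s["wrist_force"])
im=arm.snapshot("wrist");cv2.imwrite("pics/w3.png",im)
for q in ["bottle_green"]:
    r=arm.spot_point(q,"wrist");print(q,[(np.round(d["centre"],4).tolist(),round(d["p"],2)) for d in r[:1]])
im=arm.snapshot("scene")
r=arm.spot_point(q,"scene");print(q,[(np.round(d["centre"],4).tolist(),round(d["p"],2)) for d in r[:1]])
```

```text
[ 0.6534 -0.263   0.2257] 0.07974160435287077 [0.0177225  0.97275035 0.35536356]
bottle_green [([0.655, -0.266, 0.0069], 0.7)]
bottle_green [([0.6557, -0.2617, 0.0063], 0.81)]
```

View pics/w3.png

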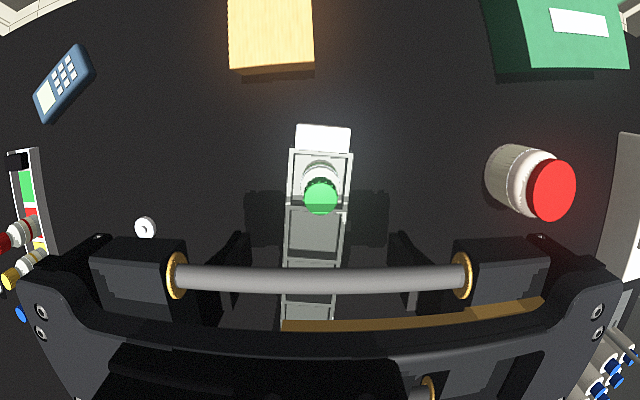

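apply_moves --pt "-0.02 0 -0.003 0" --pt "-0.04 0 -0.006 0" --pt "-0.045 0 -0.0065 0" --pt "-0.045 0 -0.0065 0" --pt "-0.045 0 -0.0065 0" --pt "-0.045 0 -0.0065 0" --pt "-0.045 0 -0.0065 0" --pt "-0.045 0 -0.0065 0" --pt "-0.045 0 -0.0065 0" --pt "-0.045 0 -0.0065 0" --pt "-0.045 0 -0.0065 0" --pt "-0.03 0 -0.004 0" --pt "-0.02 0 -0.002 0" --pt "0 0 0 0" --pt "0 0 0 0" --hand 0.08

```text
time: 13.65
eef_pos: [0.5768, 0.2525, 0.2197]
orientation: [[0.001, -0.001, 1.0], [-1.0, -0.001, 0.001], [0.001, -1.0, -0.001]]
wrist_force: [0.5, -0.4, 0.2]
finger_gap: 0.0799
```

Run:
```python
from h import *
im=arm.snapshot("wrist")
for q in ["bottle_red","bottle_yellow","bottle_blue","pad_red"]:
    r=arm.spot_point(q,"wrist");print(q,[(np.round(d["centre"],4).tolist(),round(d["p"],2)) for d in r[:1]])
print(arm.read_state()["eef_pos"])
```

```text
bottle_red [([0.5756, 0.2567, 0.0064], 0.8)]
bottle_yellow [([0.5106, 0.2615, 0.0063], 0.92)]
bottle_blue [([0.5758, 0.2533, 0.0086], 0.43)]
pad_red [([0.5822, 0.2587, 0.0077], 0.61)]
[0.57838311 0.25059378 0.22036457]
```

apply_moves --pt "-0.002 0.015 0 0" --pt "0 0.03 0 0" --pt "0 0.03 0 0" --pt "0 0.025 0 0" --pt "0 0.015 0 0" --pt "0 0.007 0 0" --pt "0 0.003 0 0" --pt "0 0 0 0" --pt "0 0 0 0"

```text
time: 14.8
eef_pos: [0.5786, 0.2548, 0.0967]
orientation: [[-0.0, 0.002, 1.0], [-1.0, 0.001, -0.0], [-0.001, -1.0, 0.002]]
wrist_force: [-0.2, -0.1, -0.3]
finger_gap: 0.0803
```

apply_moves --pt "0 0 0 0" --pt "0 0 0 0" --pt "0 0 0 0" --pt "0 0 0 0" --pt "0 0 0 0" --pt "0 0 0 0" --pt "0 0 0 0" --pt "0 0 0 0" --hand 0.0 --squeeze 25

```text
time: 15.6
eef_pos: [0.5779, 0.2542, 0.0955]
orientation: [[-0.0, -0.0, 1.0], [-1.0, -0.0, -0.0], [0.0, -1.0, -0.0]]
wrist_force: [0.1, -0.6, -0.4]
finger_gap: 0.0299
```

apply_moves --pt "0 -0.005 0 0" --pt "0 -0.01 0 0" --pt "0 -0.02 0 0" --pt "0 -0.025 0 0" --pt "0 -0.02 0 0" --pt "0 -0.015 0 0" --pt "0 -0.005 0 0" --pt "0 0 0 0"

```text
time: 16.4
eef_pos: [0.5782, 0.2545, 0.1962]
orientation: [[-0.0, 0.001, 1.0], [-1.0, 0.0, -0.0], [-0.0, -1.0, 0.001]]
wrist_force: [-0.5, 0.8, -2.4]
finger_gap: 0.0306
```

apply_moves --pt "0.01 0 0 0" --pt "0.02 0 0 0" --pt "0.03 0 0.001 0" --pt "0.035 0 0.001 0" --pt "0.035 0 0.001 0" --pt "0.035 0 0.001 0" --pt "0.035 0 0.001 0" --pt "0.035 0 0.001 0" --pt "0.035 0 0 0" --pt "0.035 0 0 0" --pt "0.035 0 0 0" --pt "0.035 0 0 0" --pt "0.035 0 0 0" --pt "0.035 0 0 0" --pt "0.035 0 0 0" --pt "0.021 0 0 0" --pt "0.01 0 0 0" --pt "0 0 0 0" --pt "0 0 0 0"

```text
time: 18.3
eef_pos: [0.5841, -0.2543, 0.1953]
orientation: [[0.002, -0.0, 1.0], [-1.0, 0.002, 0.002], [-0.002, -1.0, -0.0]]
wrist_force: [0.2, 0.2, -1.3]
finger_gap: 0.0303
```

Run:
```python
from h import *
s=arm.read_state();print(np.round(s["eef_pos"],4),s["finger_gap"],s["wrist_force"])
im=arm.snapshot("wrist");cv2.imwrite("pics/w4.png",im)
for q in ["bottle_red"]:
    r=arm.spot_point(q,"wrist");print(q,[(np.round(d["centre"],4).tolist(),round(d["p"],2)) for d in r[:1]])
im=arm.snapshot("scene")
r=arm.spot_point(q,"scene");print(q,[(np.round(d["centre"],4).tolist(),round(d["p"],2)) for d in r[:1]])
```

```text
[ 0.5841 -0.2543  0.1953] 0.030327598080119075 [ 0.16767452  0.21686212 -1.3004369 ]
bottle_red [([0.5851, -0.2563, 0.1094], 0.68)]
bottle_red [([0.5861, -0.2543, 0.108], 0.92)]
```

View pics/w4.png

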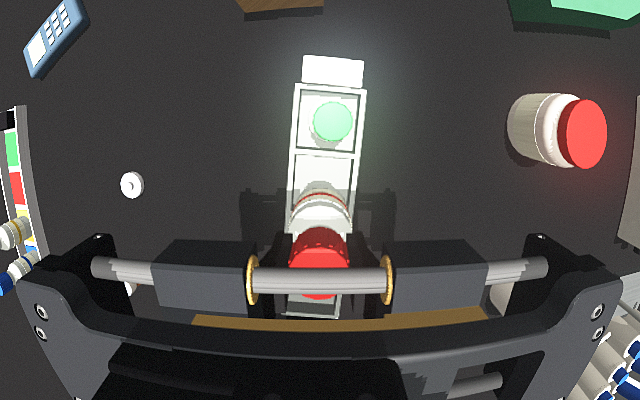

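apply_moves --pt "0.001 0.015 0 0" --pt "0 0.025 0 0" --pt "0 0.025 0 0" --pt "0 0.015 0 0" --pt "0 0.01 0 0" --pt "0 0.006 0 0" --pt "0 0.002 0 0" --pt "0 0 0 0" --pt "0 0 0 0"

```text
time: 19.4
eef_pos: [0.5845, -0.2579, 0.0985]
orientation: [[-0.0, 0.002, 1.0], [-1.0, -0.001, -0.0], [0.001, -1.0, 0.002]]
wrist_force: [-0.2, -0.4, -2.2]
finger_gap: 0.0303
```

apply_moves --pt "0 0.002 0 0" --pt "0 0.002 0 0" --pt "0 0.001 0 0" --pt "0 0.001 0 0" --pt "0 0.0 0 0"

```text
time: 19.9
eef_pos: [0.5838, -0.2578, 0.0915]
orientation: [[-0.0, 0.0, 1.0], [-1.0, -0.0, -0.0], [0.0, -1.0, 0.0]]
wrist_force: [0.2, -0.8, -2.1]
finger_gap: 0.0301
```

apply_moves --pt "0 0.001 0 0" --pt "0 0.0 0 0"

```text
time: 20.1
eef_pos: [0.5843, -0.2578, 0.0914]
orientation: [[-0.0, 0.001, 1.0], [-1.0, -0.001, -0.0], [0.001, -1.0, 0.001]]
wrist_force: [-0.4, -0.9, 3.9]
finger_gap: 0.0303
```

Contact. Release and retreat, then on to yellow (0.513, 0.259).

apply_moves --pt "0 0 0 0" --pt "0 0 0 0" --pt "0 0 0 0" --pt "0 0 0 0" --pt "0 0 0 0" --hand 0.08

```text
time: 20.6
eef_pos: [0.5837, -0.2577, 0.0904]
orientation: [[-0.0, -0.0, 1.0], [-1.0, 0.0, -0.0], [-0.0, -1.0, -0.0]]
wrist_force: [0.8, -0.5, 0.5]
finger_gap: 0.0626
```

apply_moves --pt "0 -0.01 0 0" --pt "0 -0.03 0 0" --pt "0 -0.04 0 0" --pt "0 -0.03 0 0" --pt "0 -0.02 0 0" --pt "0 0 0 0"

```text
time: 21.2
eef_pos: [0.5859, -0.2581, 0.2253]
orientation: [[-0.0, 0.007, 1.0], [-1.0, -0.003, -0.0], [0.003, -1.0, 0.007]]
wrist_force: [-0.7, 0.7, -0.1]
finger_gap: 0.0798
```

apply_moves --pt "-0.02 0 -0.003 0" --pt "-0.04 0 -0.006 0" --pt "-0.045 0 -0.0065 0" --pt "-0.045 0 -0.0065 0" --pt "-0.045 0 -0.0065 0" --pt "-0.045 0 -0.0065 0" --pt "-0.045 0 -0.0065 0" --pt "-0.045 0 -0.0065 0" --pt "-0.045 0 -0.0065 0" --pt "-0.045 0 -0.0065 0" --pt "-0.045 0 -0.0065 0" --pt "-0.03 0 -0.003 0" --pt "-0.02 0 0 0" --pt "0 0 0 0" --pt "0 0 0 0"

```text
time: 22.7
eef_pos: [0.5118, 0.2574, 0.2192]
orientation: [[0.002, -0.002, 1.0], [-1.0, -0.001, 0.002], [0.001, -1.0, -0.002]]
wrist_force: [-0.5, -0.6, 0.1]
finger_gap: 0.0801
```

Run:
```python
from h import *
im=arm.snapshot("wrist");cv2.imwrite("pics/w5.png",im)
for q in ["bottle_yellow","bottle_blue"]:
    r=arm.spot_point(q,"wrist");print(q,[(np.round(d["centre"],4).tolist(),round(d["p"],2)) for d in r[:1]])
im=arm.snapshot("scene");cv2.imwrite("pics/s5.png",im)
for q in ["bottle_red","bottle_green"]:
    r=arm.spot_point(q,"scene");print(q,[(np.round(d["centre"],4).tolist(),round(d["p"],2)) for d in r[:1]])
print(arm.read_state()["eef_pos"])
```

```text
bottle_yellow [([0.5127, 0.2609, 0.0044], 0.6)]
bottle_blue [([0.4472, 0.2553, 0.0088], 0.92)]
bottle_red [([0.5849, -0.2582, 0.004], 0.58)]
bottle_green [([0.6567, -0.2642, 0.0045], 0.63)]
[0.51371045 0.25610084 0.22042422]
```

View pics/s5.png

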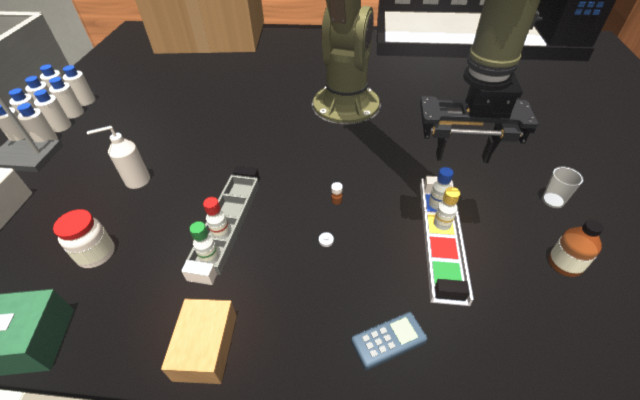

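apply_moves --pt "-0.003 0.015 0 0" --pt "0 0.03 0 0" --pt "0 0.03 0 0" --pt "0 0.025 0 0" --pt "0 0.015 0 0" --pt "0 0.006 0 0" --pt "0 0.003 0 0" --pt "0 0 0 0" --pt "0 0 0 0"

```text
time: 23.9
eef_pos: [0.5141, 0.2608, 0.0976]
orientation: [[-0.0, 0.002, 1.0], [-1.0, 0.001, -0.0], [-0.001, -1.0, 0.002]]
wrist_force: [0.3, -0.5, 0.0]
finger_gap: 0.0796
```

apply_moves --pt "0 0 0 0" --pt "0 0 0 0" --pt "0 0 0 0" --pt "0 0 0 0" --pt "0 0 0 0" --pt "0 0 0 0" --pt "0 0 0 0" --pt "0 0 0 0" --hand 0.0 --squeeze 25

```text
time: 24.7
eef_pos: [0.5134, 0.2602, 0.0965]
orientation: [[-0.0, -0.0, 1.0], [-1.0, -0.0, -0.0], [0.0, -1.0, -0.0]]
wrist_force: [0.8, -0.4, -0.1]
finger_gap: 0.0303
```

apply_moves --pt "0 -0.005 0 0" --pt "0 -0.01 0 0" --pt "0 -0.02 0 0" --pt "0 -0.025 0 0" --pt "0 -0.02 0 0" --pt "0 -0.015 0 0" --pt "0 -0.005 0 0" --pt "0 0 0 0"

```text
time: 25.5
eef_pos: [0.5136, 0.2604, 0.1971]
orientation: [[-0.0, 0.001, 1.0], [-1.0, 0.0, -0.0], [-0.0, -1.0, 0.001]]
wrist_force: [0.0, 0.6, -1.5]
finger_gap: 0.0304
```

apply_moves --pt "0.01 0 0 0" --pt "0.02 0 0 0" --pt "0.03 0 0.001 0" --pt "0.035 0 0.001 0" --pt "0.035 0 0.0005 0" --pt "0.035 0 0 0" --pt "0.035 0 0 0" --pt "0.035 0 0 0" --pt "0.035 0 0 0" --pt "0.035 0 0 0" --pt "0.035 0 0 0" --pt "0.035 0 0 0" --pt "0.035 0 0 0" --pt "0.035 0 0 0" --pt "0.035 0 0 0" --pt "0.021 0 0 0" --pt "0.01 0 0 0" --pt "0 0 0 0" --pt "0 0 0 0"

```text
time: 27.4
eef_pos: [0.5161, -0.2486, 0.1963]
orientation: [[0.002, -0.0, 1.0], [-1.0, 0.001, 0.002], [-0.001, -1.0, -0.0]]
wrist_force: [0.8, 1.4, -1.5]
finger_gap: 0.0305
```

Run:
```python
from h import *
s=arm.read_state();print(np.round(s["eef_pos"],4),s["finger_gap"],s["wrist_force"])
q="bottle_yellow"
for n in["wrist","scene"]:
    im=arm.snapshot(n);cv2.imwrite(f"pics/{n}6.png",im)
    r=arm.spot_point(q,n);print(q,[(np.round(d["centre"],4).tolist(),round(d["p"],2)) for d in r[:1]])
```

```text
[ 0.5161 -0.2486  0.1963] 0.03048750416916635 [ 0.82397456  1.43616137 -1.49535398]
bottle_yellow [([0.515, -0.2464, 0.1035], 0.79)]
bottle_yellow [([0.517, -0.2494, 0.1106], 0.87)]
```

View pics/wrist6.png

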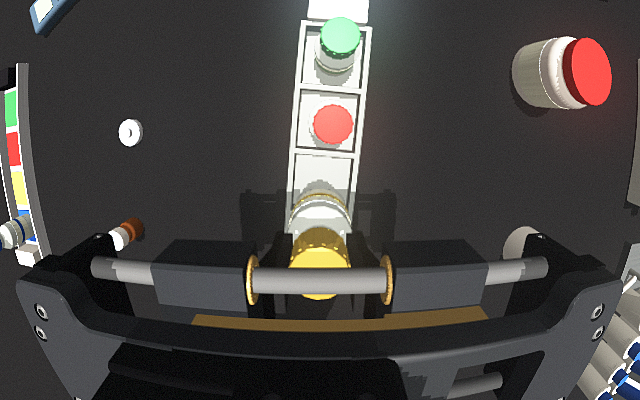

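apply_moves --pt "0 0.015 0 0" --pt "0 0.025 0 0" --pt "0 0.025 0 0" --pt "0 0.015 0 0" --pt "0 0.01 0 0" --pt "0 0.006 0 0" --pt "0 0.002 0 0" --pt "0 0 0 0" --pt "0 0 0 0"

```text
time: 28.5
eef_pos: [0.5165, -0.251, 0.0995]
orientation: [[-0.0, 0.001, 1.0], [-1.0, -0.001, -0.0], [0.001, -1.0, 0.001]]
wrist_force: [0.0, -0.9, -1.9]
finger_gap: 0.0304
```

apply_moves --pt "0 0.002 0 0" --pt "0 0.002 0 0" --pt "0 0.001 0 0" --pt "0 0.001 0 0" --pt "0 0.0 0 0" --pt "0 0.0 0 0"

```text
time: 29.1
eef_pos: [0.5158, -0.2507, 0.0925]
orientation: [[-0.0, -0.0, 1.0], [-1.0, -0.0, -0.0], [0.0, -1.0, -0.0]]
wrist_force: [0.3, -0.4, -1.4]
finger_gap: 0.0303
```

apply_moves --pt "0 0.001 0 0" --pt "0 0.0 0 0"

```text
time: 29.3
eef_pos: [0.5162, -0.2508, 0.0924]
orientation: [[-0.0, 0.001, 1.0], [-1.0, -0.001, -0.0], [0.001, -1.0, 0.001]]
wrist_force: [-0.9, -0.4, 4.3]
finger_gap: 0.0307
```

apply_moves --pt "0 0 0 0" --pt "0 0 0 0" --pt "0 0 0 0" --pt "0 0 0 0" --pt "0 0 0 0" --hand 0.08

```text
time: 29.8
eef_pos: [0.5157, -0.2506, 0.0914]
orientation: [[-0.0, -0.0, 1.0], [-1.0, 0.0, -0.0], [-0.0, -1.0, -0.0]]
wrist_force: [-0.2, -0.1, 1.1]
finger_gap: 0.0623
```

apply_moves --pt "0 -0.01 0 0" --pt "0 -0.03 0 0" --pt "0 -0.04 0 0" --pt "0 -0.03 0 0" --pt "0 -0.02 0 0" --pt "0 0 0 0"

```text
time: 30.4
eef_pos: [0.5179, -0.2513, 0.2259]
orientation: [[-0.0, 0.006, 1.0], [-1.0, -0.004, -0.0], [0.004, -1.0, 0.006]]
wrist_force: [0.8, -0.3, 0.1]
finger_gap: 0.0799
```

apply_moves --pt "-0.02 0 -0.002 0" --pt "-0.04 0 -0.006 0" --pt "-0.045 0 -0.006 0" --pt "-0.045 0 -0.006 0" --pt "-0.045 0 -0.0065 0" --pt "-0.045 0 -0.0065 0" --pt "-0.045 0 -0.0065 0" --pt "-0.045 0 -0.0065 0" --pt "-0.045 0 -0.0065 0" --pt "-0.045 0 -0.0065 0" --pt "-0.045 0 -0.0065 0" --pt "-0.027 0 -0.003 0" --pt "-0.012 0 0 0" --pt "0 0 0 0" --pt "0 0 0 0"

```text
time: 31.9
eef_pos: [0.4463, 0.253, 0.2204]
orientation: [[0.001, -0.002, 1.0], [-1.0, -0.001, 0.001], [0.001, -1.0, -0.002]]
wrist_force: [-0.2, -0.8, 0.1]
finger_gap: 0.0799
```

Run:
```python
from h import *
print(arm.read_state()["eef_pos"])
im=arm.snapshot("wrist");cv2.imwrite("pics/w7.png",im)
for q in ["bottle_blue"]:
    r=arm.spot_point(q,"wrist");print(q,[(np.round(d["centre"],4).tolist(),round(d["p"],2)) for d in r[:1]])
im=arm.snapshot("scene");cv2.imwrite("pics/s7.png",im)
for q in ["bottle_yellow","bottle_blue"]:
    r=arm.spot_point(q,"scene");print(q,[(np.round(d["centre"],4).tolist(),round(d["p"],2)) for d in r[:1]])
print(arm.read_state()["eef_pos"])
```

```text
[0.44625686 0.25295042 0.22041611]
bottle_blue [([0.4472, 0.2559, 0.0106], 0.69)]
bottle_yellow []
bottle_blue [([0.4446, 0.2536, 0.0077], 0.93)]
[0.44761213 0.25218165 0.22132505]
```

View pics/w7.png

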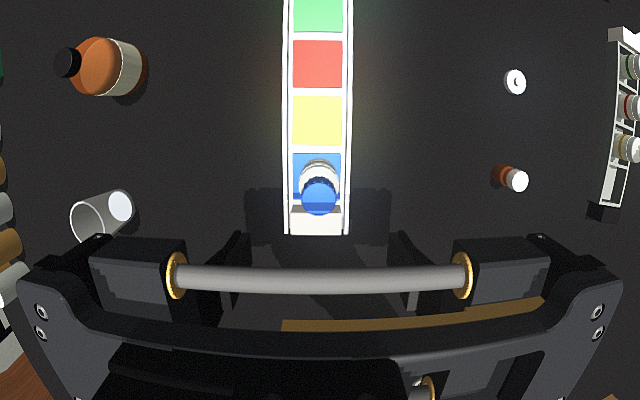

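apply_moves --pt "-0.001 0.015 0 0" --pt "0 0.03 0 0" --pt "0 0.03 0 0" --pt "0 0.025 0 0" --pt "0 0.015 0 0" --pt "0 0.007 0 0" --pt "0 0.003 0 0" --pt "0 0 0 0" --pt "0 0 0 0"

```text
time: 33.05
eef_pos: [0.4481, 0.2548, 0.0975]
orientation: [[-0.0, 0.002, 1.0], [-1.0, 0.001, -0.0], [-0.001, -1.0, 0.002]]
wrist_force: [0.7, -0.3, 0.0]
finger_gap: 0.0799
```

apply_moves --pt "0 0 0 0" --pt "0 0 0 0" --pt "0 0 0 0" --pt "0 0 0 0" --pt "0 0 0 0" --pt "0 0 0 0" --pt "0 0 0 0" --pt "0 0 0 0" --hand 0.0 --squeeze 25

```text
time: 33.85
eef_pos: [0.4474, 0.2542, 0.0965]
orientation: [[-0.0, -0.0, 1.0], [-1.0, -0.0, -0.0], [0.0, -1.0, -0.0]]
wrist_force: [0.0, -0.5, 0.4]
finger_gap: 0.03
```

apply_moves --pt "0 -0.005 0 0" --pt "0 -0.01 0 0" --pt "0 -0.02 0 0" --pt "0 -0.025 0 0" --pt "0 -0.02 0 0" --pt "0 -0.015 0 0" --pt "0 -0.005 0 0" --pt "0 0 0 0"

```text
time: 34.65
eef_pos: [0.4477, 0.2544, 0.1971]
orientation: [[-0.0, 0.001, 1.0], [-1.0, -0.0, -0.0], [0.0, -1.0, 0.001]]
wrist_force: [0.0, -0.5, -1.7]
finger_gap: 0.0301
```

apply_moves --pt "0.01 0 0 0" --pt "0.02 0 0.003 0" --pt "0.03 0 0.005 0" --pt "0.035 0 0.006 0" --pt "0.035 0 0.006 0" --pt "0.035 0 0.006 0" --pt "0.035 0 0.005 0" --pt "0.035 0 0 0" --pt "0.035 0 0 0" --pt "0.035 0 -0.004 0" --pt "0.035 0 -0.006 0" --pt "0.035 0 -0.006 0" --pt "0.035 0 -0.006 0" --pt "0.035 0 -0.005 0" --pt "0.03 0 -0.003 0" --pt "0.017 0 0 0" --pt "0.007 0 0 0" --pt "0 0 0 0" --pt "0 0 0 0"

```text
time: 36.55
eef_pos: [0.4487, -0.2428, 0.1963]
orientation: [[0.002, -0.0, 1.0], [-1.0, 0.001, 0.002], [-0.001, -1.0, -0.0]]
wrist_force: [0.3, 0.3, -1.6]
finger_gap: 0.0299
```

Run:
```python
from h import *
q="bottle_blue"
for n in["wrist","scene"]:
    im=arm.snapshot(n);cv2.imwrite(f"pics/{n}8.png",im)
    r=arm.spot_point(q,n);print(q,[(np.round(d["centre"],4).tolist(),round(d["p"],2)) for d in r[:1]])
s=arm.read_state();print(np.round(s["eef_pos"],4),s["finger_gap"],s["wrist_force"])
```

```text
bottle_blue [([0.4488, -0.2426, 0.1092], 0.85)]
bottle_blue [([0.4497, -0.2452, 0.1127], 0.73)]
[ 0.4487 -0.2434  0.1967] 0.030195726457650295 [-0.7591917   0.28189508 -0.45119907]
```

View pics/wrist8.png

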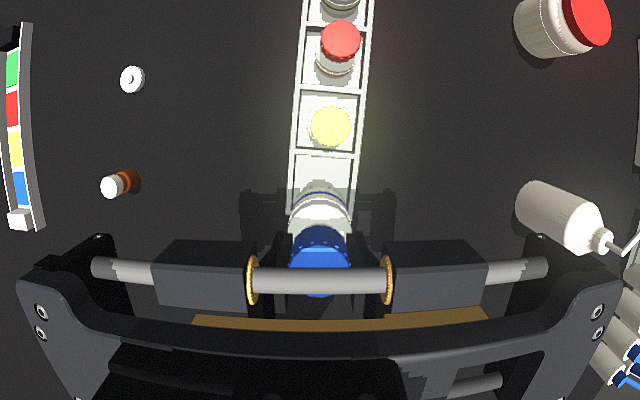

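apply_moves --pt "0 0.015 0 0" --pt "0 0.025 0 0" --pt "0 0.025 0 0" --pt "0 0.015 0 0" --pt "0 0.01 0 0" --pt "0 0.006 0 0" --pt "0 0.002 0 0" --pt "0 0 0 0" --pt "0 0 0 0"

```text
time: 37.65
eef_pos: [0.4489, -0.245, 0.0993]
orientation: [[-0.0, 0.001, 1.0], [-1.0, -0.001, -0.0], [0.001, -1.0, 0.001]]
wrist_force: [1.0, -0.8, -1.7]
finger_gap: 0.0303
```

apply_moves --pt "0 0.002 0 0" --pt "0 0.002 0 0" --pt "0 0.001 0 0" --pt "0 0.001 0 0" --pt "0 0.0 0 0" --pt "0 0.0 0 0"

```text
time: 38.25
eef_pos: [0.4483, -0.2447, 0.0925]
orientation: [[-0.0, -0.0, 1.0], [-1.0, -0.0, -0.0], [0.0, -1.0, -0.0]]
wrist_force: [-0.3, 0.0, -1.5]
finger_gap: 0.0305
```

apply_moves --pt "0 0.001 0 0" --pt "0 0.0 0 0"

```text
time: 38.45
eef_pos: [0.4488, -0.2448, 0.0924]
orientation: [[-0.0, 0.001, 1.0], [-1.0, -0.001, -0.0], [0.001, -1.0, 0.001]]
wrist_force: [-1.2, 0.1, 4.3]
finger_gap: 0.0306
```

apply_moves --pt "0 0 0 0" --pt "0 0 0 0" --pt "0 0 0 0" --pt "0 0 0 0" --pt "0 0 0 0" --hand 0.08

```text
time: 38.95
eef_pos: [0.4482, -0.2446, 0.0914]
orientation: [[-0.0, -0.0, 1.0], [-1.0, 0.0, -0.0], [-0.0, -1.0, -0.0]]
wrist_force: [0.2, -0.5, -0.0]
finger_gap: 0.0625
```

apply_moves --pt "0 -0.01 0 0" --pt "0 -0.03 0 0" --pt "0 -0.04 0 0" --pt "0 -0.03 0 0" --pt "0 -0.02 0 0" --pt "-0.03 0 0 0" --pt "-0.045 0 0.005 0" --pt "-0.045 0 0.005 0" --pt "-0.045 0 0.005 0" --pt "-0.045 0 0.005 0" --pt "0 0 0 0" --pt "0 0 0 0" --pt "0 0 0 0" --pt "0 0 0 0"

```text
time: 40.35
eef_pos: [0.4682, -0.0362, 0.2216]
orientation: [[-0.003, -0.0, 1.0], [-1.0, -0.0, -0.003], [0.0, -1.0, -0.0]]
wrist_force: [-0.6, -0.1, -0.5]
finger_gap: 0.08
```

Run:
```python
from h import *
th=np.radians(-4.75);R=np.array([[np.cos(th),-np.sin(th)],[np.sin(th),np.cos(th)]]);t=np.array([.5495,-.2535])
for n in["top","scene"]:
    im=arm.snapshot(n);cv2.imwrite(f"pics/{n}9.png",im)
    for q in ["blue","yellow","red","green"]:
        r=arm.spot_point("bottle_"+q,n)
        for d in r[:1]:
            c=np.array(d["centre"]);print(n,q,round(d["p"],2),"tray xy mm",(R.T@(c[:2]-t)*1e3).round(1),"z",round(c[2]*1e3,1))
    u,v=proj(n,np.array([[.55,-.253,.03]]))[0].astype(int)
    cv2.imwrite(f"pics/{n}9z.png",cv2.resize(im[v-90:v+90,u-60:u+60],None,fx=3.2,fy=3.2,interpolation=2))
cv2.imwrite("pics/fin.png",np.hstack([cv2.imread(f"pics/{n}9z.png") for n in("top","scene")]))
s=arm.read_state();print(s["time"],np.round(s["eef_pos"],4),s["finger_gap"],s["wrist_force"],np.abs(s["joint_vel"]).max())
```

```text
top blue 0.97 tray xy mm [-100.6    2.5] z 5.7
top yellow 0.94 tray xy mm [-33.7  -2.8] z 4.9
top red 0.62 tray xy mm [34.5 -5. ] z 7.1
top green 0.71 tray xy mm [106.9  -5.5] z 2.8
scene blue 0.74 tray xy mm [-103.6    0.7] z 5.4
scene yellow 0.78 tray xy mm [-36.6   1.4] z 7.9
scene red 0.88 tray xy mm [34.7 -4.7] z 5.3
scene green 0.75 tray xy mm [105.   -1.7] z 4.0
40.85 [ 0.4684 -0.0347  0.2215] 0.08015416194827486 [ 0.06438624 -0.82713273 -0.14748077] 0.06222159938028023
```

View pics/fin.png

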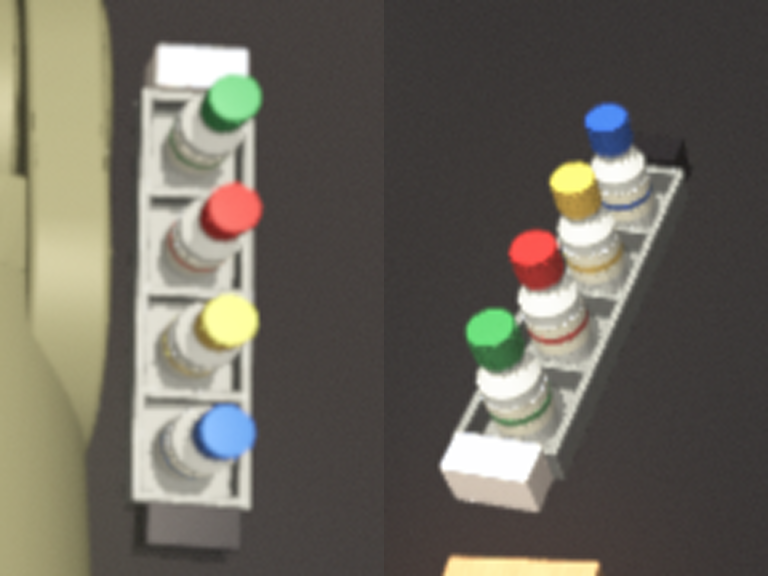

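The final picture shows all four bottles upright, one per compartment. From the white block the order is green, red, yellow, blue, as required, so I am handing in.

```bash
python3 -c "
from workcell import arm
print(arm.job_done())"
```

```text
the job is handed in; nothing more can be done
None
```

All four bottles are in the tray in reverse order, and I handed the job in at about 41 s of the 104 s allowed. `job_done` gives no verdict, so the result rests on my own checks.

**What I did:** The intake order from the white block was blue, yellow, red, green. I gripped each bottle by its cap with the jaws across the row, at about 25 N. Each one was lowered until the floor pushed back with about 4 N, then released. Measured from the tray's white block, the order is now green, red, yellow, blue.

**Last checks:**
- **Position:** Both fixed cameras put every bottle within 6 mm of its compartment centre, along and across the tray.
- **Height and tilt:** Undersides read 3 to 8 mm, with the tray floor at 5 mm. All four look upright in the final pictures.
- **Arm:** The gripper was open, about 0.2 m from the nearest bottle, and touching nothing.

**Disagreements and misses:**
- **Camera differences:** The two cameras differed by up to about 4 mm on individual bottles, which is within the networks' accuracy.
- **Yellow bottle:** The network missed it twice in passing, and both cameras found it at the end.
- **Tray angle:** I fitted the tray's tilt of about −4.8° by hand. The side-camera points fitted 2 to 4 mm worse than the top-camera ones, so I relied mainly on the top camera.

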